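# Lock the ring-post carousel with its index pin

## Task

Take the slim pin out of the wooden rack and stand it in the brass guide bush of the ring-post carousel, so that it rests on the hidden index wheel below. Then let go and turn the wheel gently by pushing one of its posts, stopping as soon as you feel the pin catch in one of the wheel's hidden holes, and seat the pin fully home with its collar down on the bush. Leave the thick pin in the rack.

Things in the scene. Friction and masses are not known exactly. Their poses are not given: they have to be found in the camera images.
- pin: slim steel index pin, 66 mm long, about 60 g: shank 8 mm wide, 40 mm long, chamfered tip; then a collar 18 mm wide, 4 mm thick; then a round grip 14 mm wide, 22 mm long. Origin at the centre of the tip, z towards the grip. It stands in one of the two rack holes, hanging by its collar: tip 6 mm over the table, grip 50 to 72 mm.
- thick_pin: the wrong pin, same build and lengths, but shank 11 mm (too thick for the bush), collar 23 mm and grip 21 mm wide. It stands in the other rack hole and stays there. Origin at its tip.
- rack: fixed wooden block 44 x 96 x 46 mm (x, y, z), origin at the centre of its underside; two holes for pins on its y axis, 25 mm either side of the centre.
- wheel: steel carousel wheel, 164 mm wide, turns freely both ways about vertical z. Origin on its axis at its underside, 14 mm over the table; top face at 32 mm. Four equal holes 10.5 mm wide, a quarter turn apart, 30 mm from the axis, hidden under the fixed cover; their angle to the posts is unknown. None is under the bush at first (17 degrees off or more); a quarter turn either way brings one there.
- post_top (a point): top of one of the eight like upright steel posts on the wheel (this one on the wheel's +x axis), 74 mm over the table. They are 10 mm wide, 42 mm tall, 72 mm from the wheel's axis, 45 degrees apart, and move with the wheel. When the pin has caught, the wheel is held fast but for a few degrees of play.
- guide_mouth (a point): centre of the chamfered mouth of the brass guide bush, 58 mm over the table: a 24 mm square block on the fixed 88 mm square cover (top at 40 mm) over the wheel. Upright hole 9.5 mm wide, 24 mm deep. Pin resting on the wheel: tip 26 mm below the mouth; fully home: 40 mm, collar on the bush. It drops by its own weight when a hole comes under it slowly; a light push may be needed.

How it is judged:
By the outcome, as a careful person would: the job done as asked, in the order asked, and still so for the second after the job is handed in, with the robot touching nothing.
It also fails if it takes over 67 s, if anything falls off the work surface, if the arm or the gripper's body presses on something with over 40 N, if the wrist force passes 120 N, or if a joint passes its speed limit or range.

## Robot

A 7-joint arm with a two-finger parallel gripper is mounted at the origin on the work surface; the furniture and walls round the work are solid. World frame = base frame: x ahead of the robot, y to its left, z up, the work surface at z = 0. Lengths are in m, angles in rad, forces in N, time in s.
With the tool pointing down it reaches from about 0.4 to 0.9 m from the base axis. Payload 5.6 kg.
Tool frame: the origin (TCP) lies midway between the tips of the shut fingers; the grasp point (between the pads) lies 19 mm behind it (robot.tcp_to_grasp is the distance from the TCP to the grasp point, in m); z points along the fingers, y is the line along which they close (so a half turn about z gives the same grasp; the last joint's range is limited). The gripper opens to 92 mm and grips with 3 to 60 N. Pads are 20 mm wide; open, the fingers measure 128 mm over their backs; the gripper's body (75 mm by 189 mm) begins 69 mm behind the grasp point.
Start: joints at [1.132, 0.468, -0.012, 1.603, 0.006, 1.071, -0.056], TCP at [0.251, -0.6, 0.215] pointing down, gripper open.
Joint ranges: [-2.53, 2.53], [-0.31, 2.02], [-1.57, 1.55], [0.28, 2.44], [-1.29, 4.43], [0.15, 1.84], [-2.92, 2.92]. Speed limits (rad/s): [2.57, 2.57, 3.14, 3.14, 3.14, 3.14, 3.14].

## Interface

Orientations are given as a 3x3 rotation matrix whose columns are the frame's x, y, z axes.
In Python, from bench import robot gives the robot as it stands.
- The arm moves only by the tool run_rows, called after "Emit:" as a command line: name --argument value ..., lists and objects as JSON in quotes. Schema: {"type":"object","properties":{"segments":{"type":"object","properties":{"increments":{"type":"array","items":{"type":"array","items":{"type":"number"},"minItems":6,"maxItems":6},"minItems":1,"maxItems":8}},"additionalProperties":false,"required":["increments"]},"aperture":{"type":"number"},"clamp_n":{"type":"number"},"only":{"type":"string"},"quiet":{"type":"boolean"},"lines":{"type":"string"}},"required":["segments"],"additionalProperties":false}. segments is an object whose key "increments" holds a list of rows, 1 to 8 of them, each of 6 numbers: dx, dy, dz in fractions of the full range, 1 being 60 cm, then a rotation vector rx, ry, rz in shares of 120 degrees (1.0 is 120 degrees); each row is the pose to reach, as a shift and turn from the pose commanded when the call began, along the tool's axes at that moment; what a row does not reach only later rows make up. A row lasts 1/8 s, in which the tool goes at most 0.0625 m and 0.188 rad, less where a joint would pass 70% of its speed; a pose out of reach is approached as far as the arm can. aperture is the finger opening in m, set as the call begins (left out keeps the last). The fingers move at their own pace and stop on an object; clamp_n is the grip in N (left out, the last holds). Time passes only in rows, so rows that do not move let the fingers close. The tool returns the time, the measured TCP pose, the force, the opening and the grip force at its end. only (a regular expression) keeps the lines of the reply that match it, lines (a string "A,B") keeps lines A to B, and quiet returns only ok. A shift or turn number past 1, either way, is cut back to 1. Input that does not fit is refused with a message, and nothing moves.
- robot.get_obs(): the state, without advancing time (a new reading comes with each control period).
- robot.snapshot(name): name is "scene" or "top" or "wrist"; returns the picture (420x560x3 uint8, red, green, blue); there is no depth.
- robot.get_calibration(name): a dict with "fovy" (degrees; the focal length in pixels is half the picture's height over the tangent of half this angle, whatever the lens; pixels are square), "cx", "cy" (the principal point, pixels), "dist_coeffs" ([k1, k2, p1, p2, k3] as OpenCV has them; the pictures are not rectified), "R" (3x3) and "t" (3): a world point X has camera coordinates R X + t. Camera axes: x right, y down, z forward; pixel columns grow to the right and rows downward; lengths in m; the calibration is good to about 2 mm. A picture is of the moment at which its call begins: read the wrist's pose just before it. get_calibration takes no time and is no camera call; for the wrist camera it gives the pose at the moment of the call.
- robot.job_done(): hands the job in; it is judged then, once.
The state is a dict: "clock": time; "joint_positions": joint angles; "joint_velocities": joint speeds; "joint_torque": joint torques, N m; "position": TCP position; "ee_rot": TCP orientation; "ft_force": force on the tool from outside, world axes, zero at the start; "torque": the same for the moment, N m; "grip_width": finger opening in m; "gripper_force": force on a finger pad.
Only numpy, scipy, OpenCV 4.12 (cv2) and the standard library are available. Lean on these libraries where they do the work, as an engineer would, in place of code of your own. Each camera call takes 0.05 s, during which the arm holds its last target. There are 200 camera calls.

## Working session

There is one attempt and no reset: what is moved stays moved. The work goes in short steps, Python scripts to look and compute and a tool call to move; the robot and the scene stay as the last step left them, time stands still between calls to the robot, and variables do not carry over. Pictures are saved under pics/ and viewed, at most 10 in all, crops included, and the job is handed in when it is done.

```bash
ls; mkdir -p pics; python3 - <<'E'
from bench import robot
import cv2
o=robot.get_obs();print(o['clock'],o['position'],o['ee_rot'].round(3) if hasattr(o['ee_rot'],'round') else o['ee_rot'],o['ft_force'],o['grip_width'],robot.tcp_to_grasp)
for n in("scene","top"):
    cv2.imwrite(f"pics/{n}0.png",robot.snapshot(n)[:,:,::-1]); c=robot.get_calibration(n);print(n,c)
E
```

```text
bench.py
pics
0.0 [ 0.25031029 -0.59925775  0.21365016] [[ 0.923  0.385 -0.001]
 [ 0.385 -0.923  0.002]
 [-0.    -0.002 -1.   ]] [0.50830966 0.21537291 1.32800163] 0.09159812628400134 0.0187
scene {'fovy': 47.04331922889152, 'cx': 276.51859987709145, 'cy': 209.51602265779377, 'dist_coeffs': array([-0.05444843,  0.        ,  0.        ,  0.        ,  0.        ]), 'R': array([[ 0.6055541 , -0.79565352, -0.01548266],
       [-0.52060088, -0.3813529 , -0.76390096],
       [ 0.60189613,  0.47064365, -0.64514774]]), 't': array([-0.36743755,  0.28108135,  0.6453748 ])}
top {'fovy': 57.32012422444967, 'cx': 276.7683234310658, 'cy': 211.03975559084586, 'dist_coeffs': array([-0.05590738,  0.        ,  0.        ,  0.        ,  0.        ]), 'R': array([[-0.02544195, -0.99881081, -0.04158939],
       [-0.99781657,  0.02790911, -0.05985957],
       [ 0.06094911,  0.03997563, -0.99734004]]), 't': array([-0.06904592,  0.45732491,  0.90285459])}
```

View pics/scene0.png

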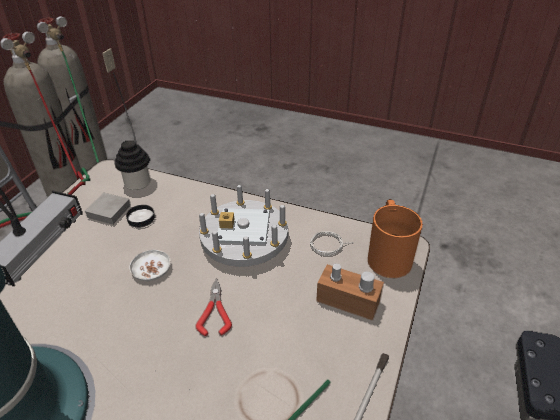

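View pics/top0.png

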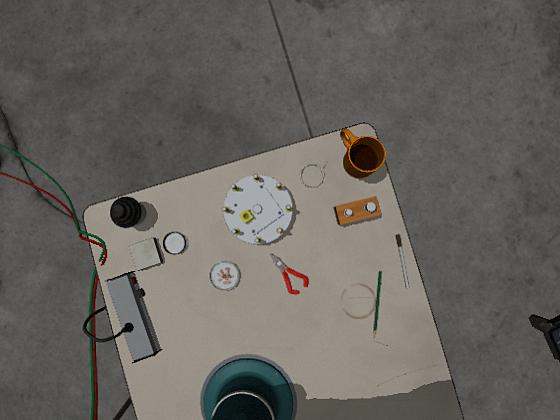

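The scene view shows the carousel at about (244,232) with the bush at (227,219), and the rack at (349,291) with its two pins. In the top view the wheel is at (258,210), the bush at (247,216), and the pins at (348,212) and (371,207). I'll enlarge both.

```bash
python3 - <<'E'
import cv2,numpy as np
t=cv2.imread('pics/top0.png');s=cv2.imread('pics/scene0.png')
a=cv2.resize(t[165:255,215:390],None,fx=4.5,fy=4.5,interpolation=cv2.INTER_CUBIC)
cv2.imwrite('pics/topc.png',a)
b=cv2.resize(s[180:320,190:390],None,fx=4,fy=4,interpolation=cv2.INTER_CUBIC)
cv2.imwrite('pics/scenec.png',b)
E
```

```text
(no output)
```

View pics/topc.png

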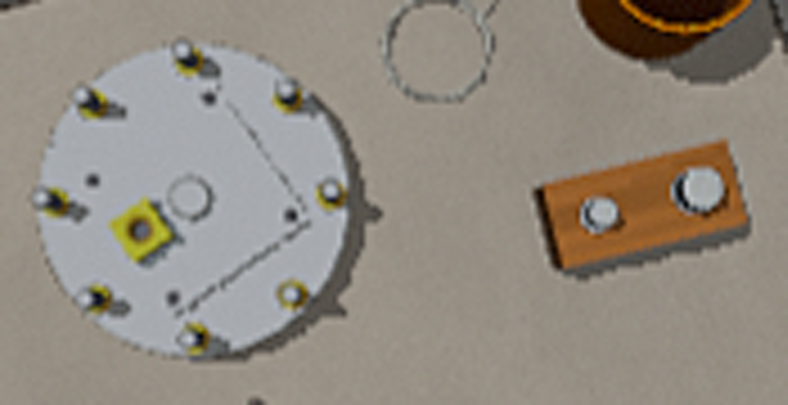

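View pics/scenec.png

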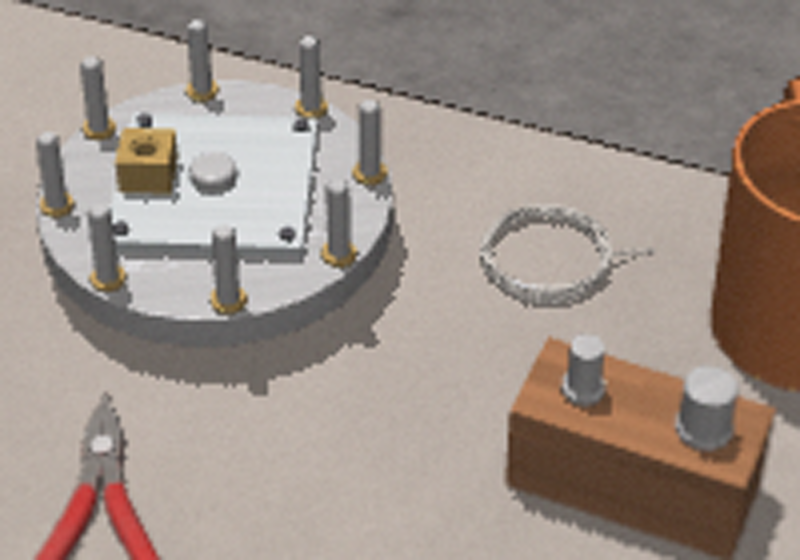

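The slim pin is the left one: crop pixels (601,212) in top and (587,343) in scene. The mouth is at (141,230) and (147,146). I'll triangulate those.

```bash
cat > h.py <<'E'
import cv2,numpy as np
from bench import robot
def cam(c):
    f=210/np.tan(np.radians(c['fovy'])/2)
    return np.array([[f,0,c['cx']],[0,f,c['cy']],[0,0,1.]]),np.array(c['dist_coeffs']),np.array(c['R']),np.array(c['t'])
def ray(c,uv):
    K,d,R,t=cam(c);p=cv2.undistortPoints(np.array([[uv]],float),K,d)[0,0]
    return -R.T@t,R.T@np.array([p[0],p[1],1])
def atz(c,uv,z):
    o,d=ray(c,uv);return o+d*(z-o[2])/d[2]
def tri(obs):
    A=np.zeros((3,3));b=np.zeros(3);L=[]
    for c,uv in obs:
        o,d=ray(c,uv);d=d/np.linalg.norm(d);P=np.eye(3)-np.outer(d,d);A+=P;b+=P@o;L.append((P,o))
    X=np.linalg.solve(A,b);return X,[np.linalg.norm(P@(X-o))*1e3 for P,o in L]
def proj(c,X):
    K,d,R,t=cam(c);return cv2.projectPoints(np.array(X,float).reshape(-1,3),cv2.Rodrigues(R)[0],t,K,d)[0][:,0]
E
python3 - <<'E'
from h import *
T=robot.get_calibration('top');S=robot.get_calibration('scene')
ct=lambda u,v:((u+.5)/4.5-.5+215,(v+.5)/4.5-.5+165)
cs=lambda u,v:((u+.5)/4-.5+190,(v+.5)/4-.5+180)
P={'pin':((601,210),(587,343)),'thick':((705,188),(711,379)),'mouth':((141,230),(147,146))}
a=[(88,96),(187,50),(290,92),(333,186),(292,293),(193,333),(93,293),(42,197)];b=[(92,62),(197,25),(309,42),(370,106),(338,187),(224,233),(102,212),(48,138)]
for i in range(8):P[f'post{i}']=(a[i],b[i])
post=[]
for k,(x,y) in P.items():
    X,r=tri([(T,ct(*x)),(S,cs(*y))]);print(k,X.round(4),np.round(r,1))
    if 'post' in k:post.append(X)
post=np.array(post);c=post.mean(0);print(c,np.linalg.norm(post-c,axis=1),np.degrees(np.arctan2(*(post-c)[:,1::-1].T)))
for n in 'wrist',:
  w=robot.get_calibration(n);print(n,w['fovy'],w['R'],w['t'],-w['R'].T@w['t'])
E
```

```text
pin [ 0.4466 -0.2417  0.0696] [0.4 0.4]
thick [ 0.4555 -0.292   0.0738] [0.9 0.9]
mouth [ 0.4436 -0.0122  0.0562] [0.5 0.5]
post0 [0.493  0.0315 0.0563] [27.1 27.1]
post1 [ 0.5097 -0.0227  0.0933] [26.8 26.8]
post2 [ 0.4952 -0.0823  0.1171] [12.8 12.8]
post3 [ 0.4629 -0.1155  0.1169] [6.2 6.2]
post4 [ 0.4236 -0.1077  0.0971] [22.9 22.9]
post5 [ 0.4065 -0.0566  0.0563] [24.1 24.1]
post6 [0.4194 0.0109 0.0208] [9.1 9.1]
post7 [0.4563 0.0522 0.0201] [11.7 11.7]
[ 0.4583226  -0.03626896  0.07224851] [0.07775494 0.05716253 0.07408432 0.09110718 0.08320215 0.05793157
 0.07993468 0.10273142] [  62.92892889   14.78394724  -51.2835605   -86.67675245 -115.95472407
 -158.55295785  129.49250125   91.30095555]
wrist 60.17335042193246 [[ 0.38569544 -0.92262483 -0.00156379]
 [-0.88573221 -0.37074624  0.27933075]
 [-0.25829726 -0.1063515  -0.96019367]] [-0.64973911 -0.03147112  0.39176567] [ 0.32391843 -0.56946837  0.38394571]
```

Units first: shifts go in shares of 60 cm and turns go in shares of 120 degrees. So 0.319 m is 0.5317, -0.254 m is -0.4233, -1.35 rad is -0.6446.

Emit:
run_rows --segments '{"increments":[[0.05,-0.0333,0,0,0,-0.0477],[0.1333,-0.1,0,0,0,-0.1337],[0.2167,-0.1667,0,0,0,-0.2196],[0.3,-0.2333,0.0167,0,0,-0.3056],[0.3833,-0.3,0.0333,0,0,-0.3915],[0.45,-0.3667,0.0667,0,0,-0.4775],[0.5083,-0.4083,0.0917,0,0,-0.5634],[0.5317,-0.4233,0.1067,0,0,-0.6446]]}'

```text
clock: 1.1
position: [0.4479, -0.2389, 0.1498]
ee_rot: [[-0.185, 0.983, -0.001], [0.983, 0.185, 0.001], [0.002, -0.0, -1.0]]
ft_force: [-0.2, -0.1, 0.3]
grip_width: 0.0923
gripper_force: 0.0
```

Emit:
run_rows --segments '{"increments":[[0,0,0,0,0,0],[0,0,0,0,0,0]]}'

```text
clock: 1.35
position: [0.4465, -0.2436, 0.1507]
ee_rot: [[-0.17, 0.985, -0.0], [0.985, 0.17, -0.001], [-0.0, -0.0, -1.0]]
ft_force: [0.3, -0.1, 0.4]
grip_width: 0.0918
gripper_force: 0.0
```

```bash
python3 - <<'E'
from h import *
o=robot.get_obs();print(o['clock'],o['position'],o['ee_rot'].round(3),o['joint_positions'].round(2))
w=robot.get_calibration('wrist');I=robot.snapshot('wrist')[:,:,::-1];cv2.imwrite('pics/w1.png',I)
print(proj(w,[[.4466,-.2417,.072],[.4555,-.292,.072],[.4436,-.0122,.058]]))
np.save('w1.npy',w,allow_pickle=True)
T=robot.get_calibration('top')
ct=lambda u,v:((u+.5)/4.5-.5+215,(v+.5)/4.5-.5+165)
a=[(88,96),(187,50),(290,92),(333,186),(292,293),(193,333),(93,293),(42,197)]
p=np.array([atz(T,ct(*x),.074) for x in a]);c=p.mean(0);d=p-c
print(p.round(4),c,np.hypot(d[:,0],d[:,1]),np.degrees(np.arctan2(d[:,1],d[:,0])))
E
```

```text
1.35 [ 0.44648189 -0.2436234   0.15067729] [[-0.17   0.985 -0.   ]
 [ 0.985  0.17  -0.001]
 [-0.    -0.    -1.   ]] [ 0.79  0.35 -0.42  1.98  0.19  0.85  0.43]
[[ 286.77220349  214.49752761]
 [ 287.07415805  278.87466053]
 [ 347.22981079 -156.08823289]]
[[ 0.5106  0.0104  0.074 ]
 [ 0.532  -0.0396  0.074 ]
 [ 0.5094 -0.0903  0.074 ]
 [ 0.4621 -0.1103  0.074 ]
 [ 0.41   -0.0887  0.074 ]
 [ 0.3915 -0.0394  0.074 ]
 [ 0.4125  0.0098  0.074 ]
 [ 0.4608  0.0344  0.074 ]] [ 0.4611161  -0.03922121  0.074     ] [0.07006002 0.07093177 0.07030077 0.07108699 0.07117907 0.06958588
 0.06902036 0.0735757 ] [  45.10672018   -0.28097396  -46.59035153  -89.17755848 -135.95478155
 -179.83785948  134.80155771   90.25409215]
```

View pics/w1.png

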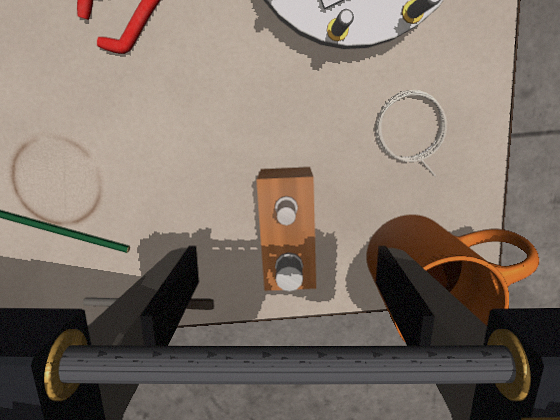

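The slim pin's top is at (286,212) and the thick pin's is behind it at (290,277), both within 3 px of the prediction. The mug is near the right finger, so I need its height.

```bash
python3 - <<'E'
from h import *
T=robot.get_calibration('top');S=robot.get_calibration('scene');W=np.load('w1.npy',allow_pickle=True).item()
print(tri([(T,(364,156)),(S,(396,222))]))
print('bottom', atz(S,(392,268),0))
print(tri([(T,ct) for ct in [(348.2,211.3)]]+[(S,(336.5,265.4)),(W,(286.5,212))]))
I=cv2.imread('pics/w1.png');g=cv2.cvtColor(I,cv2.COLOR_BGR2HSV)
m=((g[...,1]<40)&(g[...,2]>150)).astype(np.uint8);m[:185]=0;m[240:]=0;m[:,:262]=0;m[:,312:]=0
n,l,st,c=cv2.connectedComponentsWithStats(m);print(st[1:],c[1:])
E
```

```text
(array([ 0.56584524, -0.27882301,  0.0941983 ]), [np.float64(1.6626755057751927), np.float64(1.6626755057753493)])
bottom [ 0.55706918 -0.29244786  0.        ]
(array([ 0.44659079, -0.24147715,  0.06915737]), [np.float64(0.7350802291871449), np.float64(0.1632031141422975), np.float64(0.7978694348904873)])
[[275 197  22  14  81]
 [277 207  18  18 249]] [[286.45679012 201.45679012]
 [285.73493976 215.6184739 ]]
```

Scaled: 0.0965 m is 0.1608, 0.093 m is 0.155.

Emit:
run_rows --segments '{"increments":[[0.0017,0,0.0417,0,0,0],[0.0025,0,0.0917,0,0,0],[0.0025,0,0.1333,0,0,0],[0.0025,0,0.155,0,0,0],[0.0025,0,0.1608,0,0,0],[0.0025,0,0.1608,0,0,0]]}' --aperture 0.05 --clamp_n 20

```text
clock: 2.15
position: [0.4471, -0.2414, 0.0546]
ee_rot: [[-0.173, 0.985, 0.001], [0.985, 0.173, -0.001], [-0.001, 0.001, -1.0]]
ft_force: [-0.4, -0.3, 0.4]
grip_width: 0.0501
gripper_force: 0.0
```

Emit:
run_rows --segments '{"increments":[[0,0,0,0,0,0],[0,0,0,0,0,0],[0,0,0,0,0,0],[0,0,0,0,0,0]]}' --aperture 0.005 --clamp_n 25

```text
clock: 2.65
position: [0.4467, -0.241, 0.0542]
ee_rot: [[-0.174, 0.985, 0.0], [0.985, 0.174, -0.0], [-0.0, 0.0, -1.0]]
ft_force: [-0.1, -0.7, 1.8]
grip_width: 0.0129
gripper_force: 25.0
```

Scaled: 0.13 m is 0.2167, -0.03 m is -0.05.

Emit:
run_rows --segments '{"increments":[[0,0,-0.0167,0,0,0],[0,0,-0.05,0,0,0],[0,0,-0.1,0,0,0],[0,0,-0.15,0,0,0],[0.0333,0,-0.1667,0,0,0],[0.0833,0.0083,-0.1667,0,0,0],[0.15,0.0167,-0.1667,0,0,0],[0.2167,0.0333,-0.1667,0,0,0]]}'

```text
clock: 3.65
position: [0.4423, -0.1071, 0.1535]
ee_rot: [[-0.174, 0.985, -0.002], [0.985, 0.174, 0.0], [0.0, -0.002, -1.0]]
ft_force: [0.7, 0.4, -0.8]
grip_width: 0.0129
gripper_force: 25.0
```

Emit:
run_rows --segments '{"increments":[[0.05,0.0083,0,0,0,0],[0.1,0.0167,0,0,0,0],[0.1417,0.025,0,0,0,0],[0.16,0.0283,0,0,0,0],[0.16,0.0283,0,0,0,0],[0.16,0.0283,0,0,0,0]]}'

```text
clock: 4.4
position: [0.4436, -0.0128, 0.1539]
ee_rot: [[-0.173, 0.985, -0.0], [0.985, 0.173, -0.0], [-0.0, -0.001, -1.0]]
ft_force: [-0.1, 0.4, -0.7]
grip_width: 0.0129
gripper_force: 25.0
```

```bash
python3 - <<'E'
from h import *
o=robot.get_obs();print(o['clock'],o['position'],o['ee_rot'].round(3),o['grip_width'],o['ft_force'])
w=robot.get_calibration('wrist');I=robot.snapshot('wrist')[:,:,::-1];np.save('w2.npy',w,allow_pickle=True)
cv2.imwrite('pics/w2.png',I)
p=o['position'];print(proj(w,[[p[0],p[1],p[2]-.048],[.4436,-.0122,.058]]))
cv2.imwrite('pics/w2c.png',cv2.resize(I[90:300,180:400],None,fx=2.8,fy=2.8,interpolation=cv2.INTER_CUBIC))
E
```

```text
4.4 [ 0.44359837 -0.01282633  0.15387447] [[-0.173  0.985 -0.   ]
 [ 0.985  0.173 -0.   ]
 [-0.    -0.001 -1.   ]] 0.012937062536934203 [-0.05754259  0.42022482 -0.70055846]
[[286.04280747 231.49999983]
 [286.37415267 209.50856904]]
```

View pics/w2c.png

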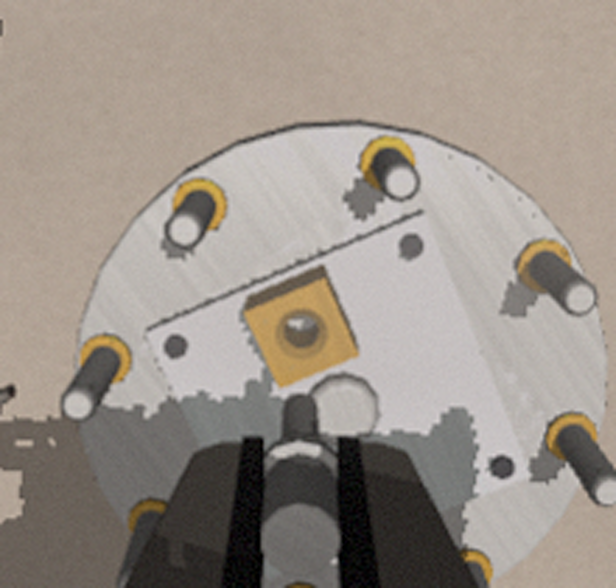

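Crop view: the bush mouth is at about (301,331) and the held pin's tip edge at about (299,396). I'll overlay the model outlines to measure the offset between tip and mouth.

```bash
python3 - <<'E'
from h import *
W=np.load('w2.npy',allow_pickle=True).item();I=cv2.imread('pics/w2.png')
p=np.array([.4436,-.0128,.1539]);X=np.array([-.173,.985,0]);Y=np.array([.985,.173,0]);tip=p-[0,0,.048]
s=7;u0,v0=250,185
th=np.linspace(0,2*np.pi,60)
def circ(J,c,r,col):
    P=np.c_[c[0]+r*np.cos(th),c[1]+r*np.sin(th),np.full(60,c[2])]
    q=proj(W,P);q=((q-[u0,v0]+.5)*s*16).astype(int);cv2.polylines(J,[q.reshape(-1,1,2)],True,col,1,cv2.LINE_AA,4)
out=[]
for off in (0,-.0015):
    J=cv2.resize(I[v0:v0+85,u0:u0+57],None,fx=s,fy=s,interpolation=cv2.INTER_CUBIC)
    t=tip+off*X
    for z,r,c in((0,.003,(0,0,255)),(.001,.004,(0,0,255)),(.04,.009,(0,255,0)),(.044,.009,(0,255,0)),(.066,.007,(255,0,0))):circ(J,t+[0,0,z],r,c)
    m=np.array([.4436,-.0122,.058])+(-off)*X
    circ(J,m,.00475,(255,0,255));circ(J,m,.0065,(255,255,0))
    R=np.array([[.0]])
    out.append(J)
cv2.imwrite('pics/ov.png',np.hstack(out))
E
```

```text
(no output)
```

View pics/ov.png

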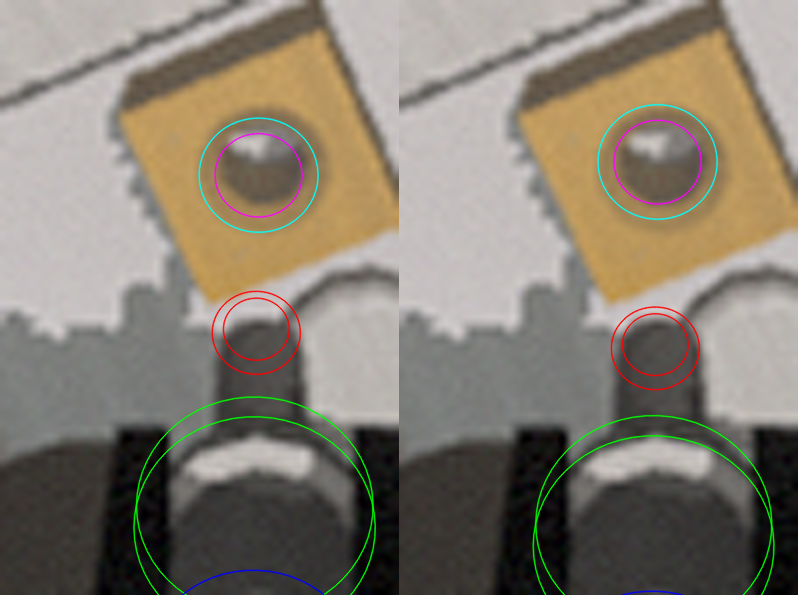

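The mouth is at about +2.1 mm in tool X from the TCP and the pin at about −2.5 mm. I'll shift 4.3 mm, go down to just above the mouth, and check again at nearly the same depth.

Scaled: 0.041 m is 0.0683, 0.04 m is 0.0667.

Emit:
run_rows --segments '{"increments":[[0.0033,0,0.025,0,0,0],[0.0072,0.0002,0.05,0,0,0],[0.0072,0.0002,0.0667,0,0,0],[0.0072,0.0002,0.0683,0,0,0],[0.0072,0.0002,0.0683,0,0,0]]}'

```text
clock: 5.08
position: [0.4433, -0.0076, 0.113]
ee_rot: [[-0.174, 0.985, -0.0], [0.985, 0.174, 0.0], [0.0, -0.0, -1.0]]
ft_force: [-0.3, 0.3, -0.7]
grip_width: 0.0132
gripper_force: 25.0
```

```bash
python3 - <<'E'
from h import *
o=robot.get_obs();p=o['position'];print(p,o['ft_force'])
W=robot.get_calibration('wrist');I=robot.snapshot('wrist')[:,:,::-1].copy();np.save('w3.npy',W,allow_pickle=True)
cv2.imwrite('pics/w3.png',I)
X=np.array([-.173,.985,0]);Y=np.array([.985,.173,0]);tip=p-[0,0,.048]
m=np.array([.4437,-.0106,.058]);c=proj(W,m)[0];print(c)
s=7;u0,v0=int(c[0])-28,int(c[1])-30
th=np.linspace(0,2*np.pi,60)
def circ(J,c,r,col):
    P=np.c_[c[0]+r*np.cos(th),c[1]+r*np.sin(th),np.full(60,c[2])]
    q=proj(W,P);q=((q-[u0,v0]+.5)*s*16).astype(int);cv2.polylines(J,[q.reshape(-1,1,2)],True,col,1,cv2.LINE_AA,4)
J=cv2.resize(I[v0:v0+80,u0:u0+57],None,fx=s,fy=s,interpolation=cv2.INTER_CUBIC);K=J.copy()
t=tip-.0025*X+.00035*Y
for z,r,cc in((0,.003,(0,0,255)),(.001,.004,(0,0,255)),(.04,.009,(0,255,0))):circ(J,t+[0,0,z],r,cc)
circ(J,m,.0065,(255,255,0))
cv2.imwrite('pics/ov3.png',np.hstack([J,K]))
E
```

```text
[ 0.44332712 -0.00764038  0.11301045] [-0.34145327  0.25267146 -0.68281612]
[285.80856581 232.20239945]
```

View pics/ov3.png

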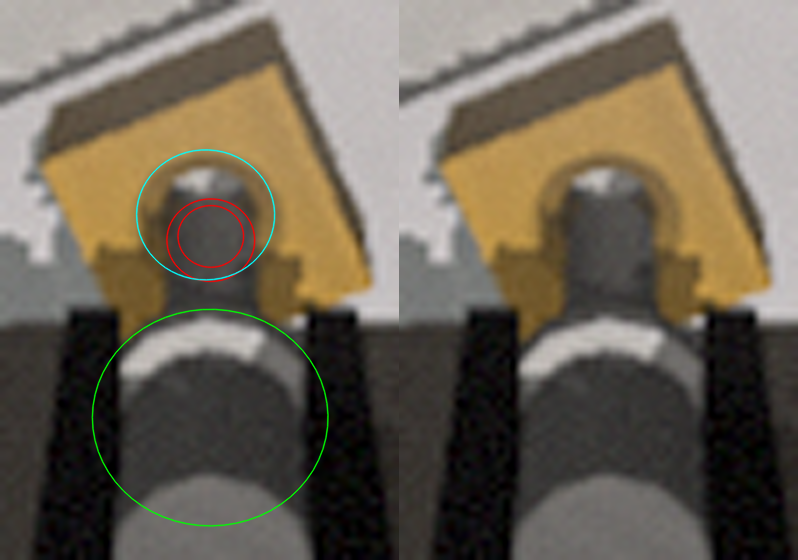

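The mouth centre is at (210,218) and the pin is aligned laterally. Projected down, the tip lands within about 0.6 mm of the centre, well inside the chamfer. I'll lower with a light grip and watch the forces.

Scaled: 0.012 m is 0.02, 0.009 m is 0.015.

Emit:
run_rows --segments '{"increments":[[-0.0007,0,0.005,0,0,0],[-0.0007,0,0.01,0,0,0],[-0.0007,0,0.015,0,0,0],[-0.0007,0,0.02,0,0,0],[-0.0007,0,0.02,0,0,0]]}' --clamp_n 12

```text
clock: 5.75
position: [0.4431, -0.0083, 0.1008]
ee_rot: [[-0.174, 0.985, -0.001], [0.985, 0.174, -0.0], [-0.0, -0.001, -1.0]]
ft_force: [0.3, -0.4, -1.7]
grip_width: 0.0136
gripper_force: 12.0
```

Scaled: 0.009 m is 0.015, 0.006 m is 0.01.

Emit:
run_rows --segments '{"increments":[[0,0,0.005,0,0,0],[0,0,0.01,0,0,0],[0,0,0.015,0,0,0],[0,0,0.015,0,0,0]]}'

```text
clock: 6.25
position: [0.4431, -0.0082, 0.0918]
ee_rot: [[-0.174, 0.985, -0.0], [0.985, 0.174, -0.0], [0.0, -0.0, -1.0]]
ft_force: [0.3, -1.3, -1.2]
grip_width: 0.0136
gripper_force: 12.0
```

Emit:
run_rows --segments '{"increments":[[0,0,0.005,0,0,0],[0,0,0.01,0,0,0],[0,0,0.015,0,0,0],[0,0,0.015,0,0,0]]}'

```text
clock: 6.75
position: [0.4431, -0.0082, 0.0828]
ee_rot: [[-0.174, 0.985, -0.0], [0.985, 0.174, -0.0], [0.0, -0.0, -1.0]]
ft_force: [0.4, -1.8, -0.8]
grip_width: 0.0135
gripper_force: 12.0
```

Emit:
run_rows --segments '{"increments":[[0,0,0.0017,0,0,0],[0,0,0.0033,0,0,0],[0,0,0.0042,0,0,0],[0,0,0.0042,0,0,0]]}'

```text
clock: 7.25
position: [0.4432, -0.0082, 0.0805]
ee_rot: [[-0.174, 0.985, -0.0], [0.985, 0.174, -0.0], [-0.0, -0.0, -1.0]]
ft_force: [-0.7, -2.4, -0.6]
grip_width: 0.0131
gripper_force: 12.0
```

The pin is in the bush. I'll release it, go up, and refine the wheel centre from the posts in the w2 picture.

Emit:
run_rows --segments '{"increments":[[0,0,0,0,0,0],[0,0,0,0,0,0]]}' --aperture 0.04

```text
clock: 7.5
position: [0.4434, -0.0076, 0.0806]
ee_rot: [[-0.174, 0.985, 0.0], [0.985, 0.174, 0.001], [0.0, 0.0, -1.0]]
ft_force: [0.5, 0.6, 0.4]
grip_width: 0.0314
gripper_force: 0.0
```

Emit:
run_rows --segments '{"increments":[[0,0,-0.0167,0,0,0],[0,0,-0.05,0,0,0],[0,0,-0.0833,0,0,0],[0,0,-0.0917,0,0,0],[0,0,-0.0917,0,0,0]]}'

```text
clock: 8.12
position: [0.4434, -0.0082, 0.1358]
ee_rot: [[-0.174, 0.985, 0.001], [0.985, 0.174, -0.0], [-0.0, 0.001, -1.0]]
ft_force: [-0.1, -0.3, 0.7]
grip_width: 0.04
gripper_force: 0.0
```

```bash
python3 - <<'E'
from h import *
from scipy.optimize import least_squares
W=np.load('w2.npy',allow_pickle=True).item()
q=np.array([atz(W,(180+(u+.5)/2.8-.5,90+(v+.5)/2.8-.5),.074)[:2] for u,v in[(78,404),(185,230),(402,182),(580,297),(605,488)]])
r=least_squares(lambda s:(np.hypot(q[:,0]-s[0],q[:,1]-s[1])-.072),[.46,-.038]);print(q.round(4),r.x,r.fun)
d=q-r.x;print(np.degrees(np.arctan2(d[:,1],d[:,0])))
S=robot.snapshot('scene')[:,:,::-1];T=robot.snapshot('top')[:,:,::-1]
cv2.imwrite('pics/s4.png',S);cv2.imwrite('pics/t4.png',T)
a=cv2.resize(S[180:270,190:300],None,fx=4,fy=4,interpolation=cv2.INTER_CUBIC);b=cv2.resize(T[165:255,215:300],None,fx=4,fy=4,interpolation=cv2.INTER_CUBIC)
cv2.imwrite('pics/st4.png',np.hstack([a,b]));print(robot.get_obs()['joint_positions'].round(2))
E
```

```text
[[ 0.389  -0.036 ]
 [ 0.4102  0.0145]
 [ 0.461   0.0356]
 [ 0.5115  0.0149]
 [ 0.5314 -0.0354]] [ 0.46048535 -0.03644051] [-5.54427469e-04 -3.85904377e-04  3.54395377e-05  3.63574439e-04
 -1.08237018e-03]
[179.6825772  134.6494032   89.55222539  45.16107406   0.82724868]
[ 0.43  0.29 -0.55  2.13  0.22  0.77 -0.09]
```

View pics/st4.png

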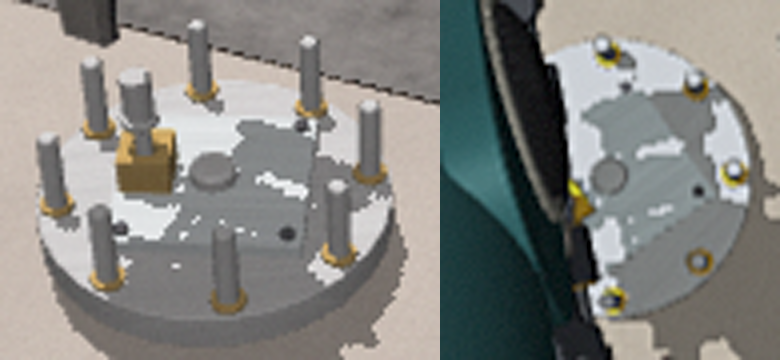

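The pin stands in the bush at crop (137,100) with its collar well above the brass, so it is resting on the wheel. I'll close the fingers, go beside the −45° post, and lower behind it.

Scaled: -0.1152 m is -0.192, 0.0858 m is 0.143, 0.35 rad is 0.1671.

Emit:
run_rows --segments '{"increments":[[-0.05,0.0167,0,0,0,0.0477],[-0.1167,0.0417,0,0,0,0.0955],[-0.1667,0.0633,0,0,0,0.1432],[-0.192,0.0732,0,0,0,0.1671],[-0.192,0.0732,0.05,0,0,0.1671],[-0.192,0.0732,0.1,0,0,0.1671],[-0.192,0.0732,0.1417,0,0,0.1671],[-0.192,0.0732,0.143,0,0,0.1671]]}' --aperture 0 --clamp_n 10

```text
clock: 9.22
position: [0.5046, -0.1127, 0.0479]
ee_rot: [[0.173, 0.985, -0.005], [0.985, -0.173, 0.002], [0.001, -0.005, -1.0]]
ft_force: [0.1, 0.4, 0.1]
grip_width: 0.0005
gripper_force: 0.0
```

Emit:
run_rows --segments '{"increments":[[0,0,0,0,0,0],[0,0,0,0,0,0]]}'

```text
clock: 9.48
position: [0.5073, -0.1138, 0.0508]
ee_rot: [[0.174, 0.985, 0.002], [0.985, -0.174, -0.0], [-0.0, 0.002, -1.0]]
ft_force: [-0.8, 0.0, 0.1]
grip_width: 0.0004
gripper_force: 0.0
```

Scaled: 0.012 m is 0.02, 0.01 m is 0.0167.

Emit:
run_rows --segments '{"increments":[[0.0067,0,0,0,0,0],[0.0133,0,0,0,0,0],[0.0167,0,0,0,0,0],[0.02,0,0,0,0,0],[0.02,0,0,0,0,0]]}'

```text
clock: 10.1
position: [0.5086, -0.1019, 0.0497]
ee_rot: [[0.174, 0.985, -0.0], [0.985, -0.174, -0.0], [-0.0, -0.0, -1.0]]
ft_force: [-0.4, 0.7, -0.6]
grip_width: 0.0002
gripper_force: 0.0
```

Emit:
run_rows --segments '{"increments":[[0.0045,0.0028,0,0,0,0],[0.0088,0.0057,0,0,0,0],[0.0135,0.0082,0,0,0,0],[0.0182,0.0105,0,0,0,0]]}'

```text
clock: 10.6
position: [0.5171, -0.0924, 0.0498]
ee_rot: [[0.174, 0.985, 0.0], [0.985, -0.174, -0.0], [-0.0, 0.0, -1.0]]
ft_force: [1.3, -1.5, 0.6]
grip_width: 0.0005
gripper_force: 0.4
```

```bash
python3 - <<'E'
from h import *
print(robot.get_obs()['joint_torque'].round(2))
I=robot.snapshot('scene')[:,:,::-1];cv2.imwrite('pics/s5.png',I)
d=cv2.absdiff(I,cv2.imread('pics/s4.png')).max(2);print((d[180:270,190:300]>40).sum())
E
```

```text
[ -0.18 -45.61  -4.84 -15.79  -0.22   0.07   0.05]
4309
```

Scaled: 0.009 m is 0.015, 0.0074 m is 0.0123.

Emit:
run_rows --segments '{"increments":[[0.0048,0.0022,0,0,0,0],[0.0097,0.004,0,0,0,0],[0.0123,0.005,0,0,0,0],[0.015,0.0058,0,0,0,0]]}'

```text
clock: 11.15
position: [0.5219, -0.0841, 0.0498]
ee_rot: [[0.174, 0.985, 0.0], [0.985, -0.174, -0.0], [-0.0, 0.0, -1.0]]
ft_force: [0.5, -0.9, -0.8]
grip_width: 0.0007
gripper_force: 0.4
```

Scaled: 0.0058 m is 0.0097, 0.0043 m is 0.0072.

Emit:
run_rows --segments '{"increments":[[0.0023,0.0007,0,0,0,0],[0.0047,0.0013,0,0,0,0],[0.0072,0.002,0,0,0,0],[0.0097,0.0023,0,0,0,0]]}'

```text
clock: 11.65
position: [0.5241, -0.0786, 0.0497]
ee_rot: [[0.174, 0.985, -0.0], [0.985, -0.174, 0.0], [0.0, -0.0, -1.0]]
ft_force: [0.8, -1.5, 0.3]
grip_width: 0.0004
gripper_force: 0.3
```

Scaled: 0.006 m is 0.01, 0.0045 m is 0.0075.

Emit:
run_rows --segments '{"increments":[[0.0025,0.0005,0,0,0,0],[0.005,0.001,0,0,0,0],[0.0075,0.0013,0,0,0,0],[0.01,0.0017,0,0,0,0]]}'

```text
clock: 12.15
position: [0.5262, -0.0729, 0.0498]
ee_rot: [[0.174, 0.985, -0.0], [0.985, -0.174, -0.0], [-0.0, -0.0, -1.0]]
ft_force: [0.8, -0.3, 0.2]
grip_width: 0.0004
gripper_force: 0.3
```

Scaled: 0.006 m is 0.01, 0.0045 m is 0.0075.

Emit:
run_rows --segments '{"increments":[[0.0025,0.0005,0,0,0,0],[0.005,0.0008,0,0,0,0],[0.0075,0.001,0,0,0,0],[0.01,0.0012,0,0,0,0]]}'

```text
clock: 12.65
position: [0.5279, -0.0671, 0.0498]
ee_rot: [[0.174, 0.985, -0.0], [0.985, -0.174, -0.0], [-0.0, -0.0, -1.0]]
ft_force: [0.2, -0.4, -0.1]
grip_width: 0.0002
gripper_force: 0.2
```

Units first: shifts go in shares of 60 cm and turns go in shares of 120 degrees. So 0.006 m is 0.01, 0.0045 m is 0.0075.

Emit:
run_rows --segments '{"increments":[[0.0025,0.0002,0,0,0,0],[0.005,0.0002,0,0,0,0],[0.0075,0.0002,0,0,0,0],[0.01,0.0002,0,0,0,0]]}'

```text
clock: 13.15
position: [0.529, -0.0612, 0.0497]
ee_rot: [[0.174, 0.985, -0.0], [0.985, -0.174, -0.0], [-0.0, -0.0, -1.0]]
ft_force: [0.4, -0.4, -1.0]
grip_width: 0.0003
gripper_force: 0.2
```

```bash
cat > chk.py <<'E'
from h import *
A=cv2.imread('pics/s4.png');I=robot.snapshot('scene')[:,:,::-1].copy();cv2.imwrite('pics/last.png',I)
for n,(x0,x1,y0,y1) in {'pintop':(217,232,194,208),'post-45':(266,280,223,240)}.items():
    t=A[y0:y1,x0:x1];s=I[y0-15:y1+20,x0-22:x1+22];r=cv2.matchTemplate(s,t,cv2.TM_CCOEFF_NORMED);_,v,_,l=cv2.minMaxLoc(r);print(n,'shift',l[0]-22,l[1]-15,round(v,2))
E
python3 chk.py
```

```text
pintop shift -22 11 0.8
post-45 shift 8 14 0.37
```

Scaled: 0.006 m is 0.01, 0.0045 m is 0.0075.

Emit:
run_rows --segments '{"increments":[[0.0025,-0.0002,0,0,0,0],[0.005,-0.0002,0,0,0,0],[0.0075,-0.0003,0,0,0,0],[0.01,-0.0007,0,0,0,0]]}'

```text
clock: 13.7
position: [0.5297, -0.0552, 0.0498]
ee_rot: [[0.174, 0.985, -0.0], [0.985, -0.174, -0.0], [-0.0, -0.0, -1.0]]
ft_force: [0.4, -0.6, -0.2]
grip_width: 0.0003
gripper_force: 0.2
```

```bash
python3 chk.py
```

```text
pintop shift 1 -1 0.95
post-45 shift -11 6 0.35
```

Scaled: 0.006 m is 0.01, 0.0045 m is 0.0075.

Emit:
run_rows --segments '{"increments":[[0.0025,-0.0003,0,0,0,0],[0.005,-0.0008,0,0,0,0],[0.0075,-0.0013,0,0,0,0],[0.01,-0.0018,0,0,0,0]]}'

```text
clock: 14.25
position: [0.5296, -0.0491, 0.0498]
ee_rot: [[0.174, 0.985, -0.0], [0.985, -0.174, -0.0], [-0.0, -0.0, -1.0]]
ft_force: [-0.1, -0.3, 0.3]
grip_width: 0.0006
gripper_force: 0.2
```

```bash
python3 chk.py
```

```text
pintop shift 1 -1 0.95
post-45 shift -7 13 0.43
```

Scaled: 0.006 m is 0.01, 0.0045 m is 0.0075.

Emit:
run_rows --segments '{"increments":[[0.0025,-0.0005,0,0,0,0],[0.005,-0.001,0,0,0,0],[0.0075,-0.0017,0,0,0,0],[0.01,-0.0023,0,0,0,0]]}'

```text
clock: 14.8
position: [0.5293, -0.0429, 0.0498]
ee_rot: [[0.174, 0.985, -0.0], [0.985, -0.174, 0.0], [0.0, -0.0, -1.0]]
ft_force: [0.2, -0.7, 0.2]
grip_width: 0.0006
gripper_force: 0.1
```

```bash
python3 chk.py
```

```text
pintop shift 1 -1 0.93
post-45 shift 3 -2 0.42
```

Scaled: 0.006 m is 0.01, 0.0045 m is 0.0075.

Emit:
run_rows --segments '{"increments":[[0.0025,-0.0007,0,0,0,0],[0.005,-0.0015,0,0,0,0],[0.0075,-0.0023,0,0,0,0],[0.01,-0.0032,0,0,0,0]]}'

```text
clock: 15.35
position: [0.5285, -0.0367, 0.0498]
ee_rot: [[0.174, 0.985, -0.0], [0.985, -0.174, 0.0], [-0.0, -0.0, -1.0]]
ft_force: [-0.3, -0.8, -0.4]
grip_width: 0.0004
gripper_force: 0.2
```

```bash
python3 chk.py
```

```text
pintop shift -17 0 0.77
post-45 shift 5 -4 0.4
```

Scaled: 0.0055 m is 0.0092, 0.0045 m is 0.0075.

Emit:
run_rows --segments '{"increments":[[0.0025,-0.001,0,0,0,0],[0.005,-0.002,0,0,0,0],[0.0075,-0.003,0,0,0,0],[0.0092,-0.0038,0,0,0,0]]}'

```text
clock: 15.9
position: [0.5272, -0.0309, 0.0498]
ee_rot: [[0.174, 0.985, 0.0], [0.985, -0.174, -0.0], [-0.0, 0.0, -1.0]]
ft_force: [0.5, -0.5, -0.1]
grip_width: 0.0002
gripper_force: 0.1
```

```bash
python3 chk.py
```

```text
pintop shift -18 2 0.79
post-45 shift -16 13 0.43
```

```bash
python3 - <<'E'
from h import *
A=cv2.imread('pics/s4.png');I=cv2.imread('pics/last.png')
t=A[194:208,217:232]
r=cv2.matchTemplate(I[188:224,214:236],t,cv2.TM_CCOEFF_NORMED);print(r.shape);print(r.max(1).round(2), r.argmax(1)-3)
g=lambda J:cv2.cvtColor(J,cv2.COLOR_BGR2GRAY)
print(g(A)[192:228,224],g(I)[192:228,224])
# column profile saturation gold
S=lambda J:cv2.cvtColor(J,cv2.COLOR_BGR2HSV)[...,1]
print(S(A)[192:228,224],S(I)[192:228,224])
E
```

```text
(23, 8)
[0.37 0.38 0.4  0.41 0.41 0.41 0.42 0.42 0.42 0.48 0.5  0.52 0.53 0.5
 0.47 0.41 0.33 0.31 0.27 0.26 0.28 0.29 0.31] [4 4 4 4 4 4 4 4 2 2 1 2 2 2 2 2 2 2 2 4 4 4 4]
[195 194 193 196 188 209 208 204 206 113 106 101 104 104 107 105 106 105
 111 122 105 104 104  99 102  96  95 102 100  93  90  90  86  87  85  89] [195 196 193 193 198 199 193 193 199 197 196 134 123 122 123 129 105 106
 108 106 103 105 102 104 111 132 104 157 159  93  90  88  85  89  86  89]
[ 27  26  27  28  23   7   5   4   6   7   5   7   5   2   2   2   7   5
   2   4   2   7   7   8  10  10  38 123 125 119 122 118 121 126 131 125] [ 28  27  26  28  27  26  28  29  28  27  26   2   4   2   4   8   2   5
   7   2   5   2   5   5   2   9  10 114 126 123 120 125 130 119 129 126]
```

The pin top dropped about 6 px, which is about 14 mm, and the collar now sits at the brass, so the pin has caught. I'll stop pushing, back off, lift, and go over the pin for a light seating push.

Scaled: -0.0858 m is -0.143, -0.08 m is -0.1333.

Emit:
run_rows --segments '{"increments":[[-0.0067,0,0,0,0,0],[-0.0133,0,0,0,0,0],[-0.0133,0,-0.0333,0,0,0],[-0.0133,0,-0.0833,0,0,0],[-0.0133,0,-0.13,0,0,0],[-0.005,-0.05,-0.1333,0,0,0],[0.0033,-0.1,-0.1333,0,0,0],[0.0092,-0.143,-0.1333,0,0,0]]}'

```text
clock: 16.95
position: [0.4426, -0.0107, 0.1298]
ee_rot: [[0.174, 0.985, 0.0], [0.985, -0.174, -0.0], [-0.0, 0.0, -1.0]]
ft_force: [-0.6, -0.1, 0.0]
grip_width: 0.0005
gripper_force: 0.0
```

Emit:
run_rows --segments '{"increments":[[0,0,0.025,0,0,0],[0,0,0.05,0,0,0],[0,0,0.0633,0,0,0],[0,0,0.0683,0,0,0],[0,0,0.0683,0,0,0]]}'

```text
clock: 17.58
position: [0.4438, -0.0106, 0.0884]
ee_rot: [[0.174, 0.985, -0.001], [0.985, -0.174, 0.0], [0.0, -0.001, -1.0]]
ft_force: [0.6, -0.5, -0.4]
grip_width: 0.0012
gripper_force: 0.0
```

Scaled: 0.004 m is 0.0067, 0.003 m is 0.005.

Emit:
run_rows --segments '{"increments":[[0,0,0.0017,0,0,0],[0,0,0.0033,0,0,0],[0,0,0.005,0,0,0],[0,0,0.0067,0,0,0],[0,0,0.0067,0,0,0]]}'

```text
clock: 18.2
position: [0.4436, -0.0107, 0.0847]
ee_rot: [[0.174, 0.985, -0.0], [0.985, -0.174, -0.0], [-0.0, -0.0, -1.0]]
ft_force: [-0.1, 0.3, 0.3]
grip_width: 0.0005
gripper_force: 0.0
```

Scaled: 0.0012 m is 0.002, 0.001 m is 0.0017.

Emit:
run_rows --segments '{"increments":[[0,0,0.0008,0,0,0],[0,0,0.0017,0,0,0],[0,0,0.002,0,0,0]]}'

```text
clock: 18.58
position: [0.4438, -0.0108, 0.0843]
ee_rot: [[0.174, 0.985, 0.0], [0.985, -0.174, -0.001], [-0.001, 0.0, -1.0]]
ft_force: [-2.6, -0.4, 11.3]
grip_width: 0.0005
gripper_force: 5.7
```

I felt 11 N at z = 0.084 m, which is the fully home height. I'll lift clear and verify.

Scaled: -0.15 m is -0.25, -0.14 m is -0.2333.

Emit:
run_rows --segments '{"increments":[[0,0,-0.0167,0,0,0],[0,0,-0.0667,0,0,0],[0,0,-0.1333,0,0,0],[-0.0833,0.0333,-0.1667,0,0,0],[-0.1667,0.0667,-0.1667,0,0,0],[-0.2333,0.0833,-0.1667,0,0,0],[-0.25,0.0833,-0.1667,0,0,0],[-0.25,0.0833,-0.1667,0,0,0]]}'

```text
clock: 19.58
position: [0.4664, -0.1668, 0.1836]
ee_rot: [[0.175, 0.985, -0.0], [0.985, -0.175, 0.001], [0.0, -0.0, -1.0]]
ft_force: [0.0, 0.3, 0.3]
grip_width: 0.0004
gripper_force: 0.0
```

```bash
python3 - <<'E'
from h import *
I=robot.snapshot('scene')[:,:,::-1].copy()
cv2.imwrite('pics/fin.png',cv2.resize(I[180:320,190:390],None,fx=4,fy=4,interpolation=cv2.INTER_CUBIC))
g=cv2.cvtColor(I,cv2.COLOR_BGR2GRAY);print(g[192:228,224])
E
```

```text
[190 190 189 194 193 192 190 193 193 192 193 213 207 205 207 202 105 102
 102 100 102 102 103 101 107 130 101 152 156  89  87  85  87  89  86  86]
```

View pics/fin.png

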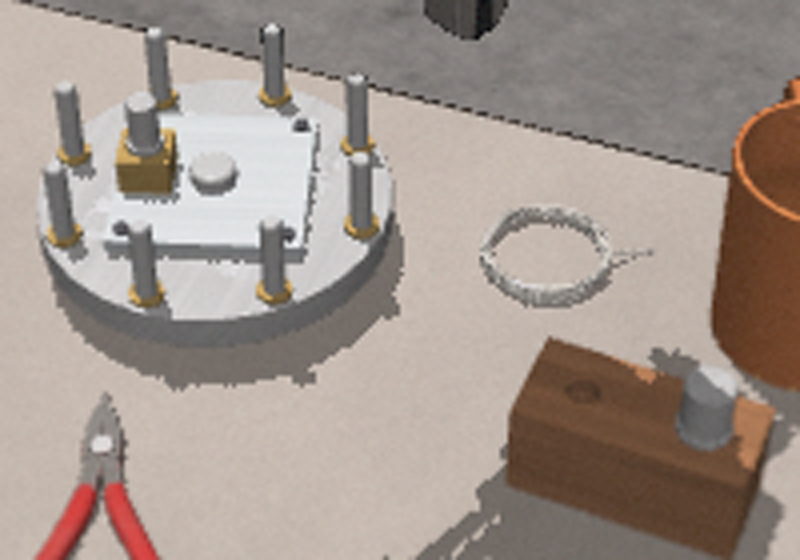

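The slim pin is seated with its collar down on the bush at crop (145,145), the wheel has turned, and the thick pin is still in the rack at (707,405).

```bash
python3 -c "
from bench import robot
print(robot.job_done())"
```

```text
the job is handed in; nothing more can be done
None
```

The job is handed in: the slim pin caught in a wheel hole after roughly 55° of turning and is seated fully home with its collar on the bush, and the thick pin is still in the rack; I saw the catch in the camera image, not as a rise in push force, and stopped up to about 5° after the pin dropped.

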